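Dock the cordless can opener and start its charge

TASK

Lay the cordless can opener in the matching pocket of its charging dock, lowering it in rather than dropping it, so that it sits fully home, flat and square, and let go of it. Then start the charge: press the dock's large key all the way in and let it come back up, and after that do the same with the small key, one key at a time. Leave both keys up and the opener seated, press no key before the opener is in its pocket, and do not disturb the bottles, the can or the cup.

Things in the scene. Friction and masses are not known exactly. Their poses are not given: they have to be found in the camera images.
- opener: steel cordless can opener with black inlays on top, 0.3 kg, T-shaped from above, flat underside, 40 mm high. Origin: mid-length, on the underside, centre of mass above it within 5 mm; x points from handle to head, z up. Handle x -85 to +30 mm, 36 mm wide, parallel sides; head x +30 to +85 mm, 66 mm wide. Starts flat on the work surface, head within 1.2 rad of pointing away from the robot.
- dock: grey plastic charging dock fixed to the work surface, flat block 24 mm high, x -105 to +105 mm, y -120 to +50 mm. Origin: on its underside, below the pocket's centre; z up. A T-shaped pocket in its top takes the opener. Both keys stand on the top at y = -88 mm, one at x = -45 mm, the other at x = +45 mm; which is where varies.
- dock_pocket (a point): centre of the pocket's flat floor, 8 mm above the dock's origin, axes as the dock's; the seated opener's origin and axes coincide with it (head at +x). Pocket 16 mm deep, 2.5 mm clearance each side: narrow part x -87.5 to +27.5 mm, 41 mm wide; wide part x +27.5 to +87.5 mm, 71 mm wide; 4 mm 45 degree bevel round the mouth. The seated opener stands 24 mm proud.
- key_large_top (a point): centre of the top face of the large round black key, cap 40 mm in diameter, in a round grey housing 56 mm across; the face is 22 mm above the dock's top, 10 mm above its housing. Pressed straight down.
- key_small_top (a point): centre of the top face of the small round black key, cap 24 mm in diameter, in a round grey housing 40 mm across; the face is 22 mm above the dock's top, 10 mm above its housing. Pressed straight down.
- key_large (a joint): travel of the large key in m: 0 up, 0.006 fully pressed; a spring returns it. It starts to move at about 1.5 N and is fully down at 5 N.
- key_small (a joint): travel of the small key in m: 0 up, 0.006 fully pressed; same spring.
- bottle_a: empty brown glass bottle, 62 mm in diameter, 200 mm high, bystander; origin at the centre of its underside.
- bottle_b: a second, equal bottle, bystander; origin at the centre of its underside.
- can: empty aluminium can, 66 mm in diameter, 115 mm high, bystander; origin at the centre of its underside.
- cup: white ceramic cup, 80 mm across the rim, 85 mm high, bystander; origin at the centre of its underside.

How it is judged:
By the outcome, as a careful person would: the job done as asked, in the order asked, and still so for the second after the job is handed in, with the robot touching nothing.
It also fails if it takes over 48 s, if anything falls off the work surface, if the arm or the gripper's body presses on something with over 40 N, if the wrist force passes 120 N, or if a joint passes its speed limit or range.

ROBOT

A 7-joint arm with a two-finger parallel gripper is mounted at the origin on the work surface. World frame = base frame: x ahead of the robot, y to its left, z up, the work surface at z = 0. Lengths are in m, angles in rad, forces in N, time in s.
With the tool pointing down it reaches from about 0.4 to 0.85 m from the base axis. Payload 4.5 kg.
Tool frame: the origin (TCP) lies midway between the tips of the shut fingers; the grasp point (between the pads) lies 19 mm behind it; z points along the fingers, y is the line along which they close (so a half turn about z gives the same grasp; the last joint's range is limited). The gripper opens to 88 mm and grips with 3 to 60 N. Pads are 18 mm wide; open, the fingers measure 123 mm over their backs; the gripper's body (75 mm by 187 mm) begins 45 mm behind the grasp point.
Start: joints at [-1.316, 0.689, -0.195, 1.565, 0.157, 0.902, -0.215], TCP at [0.137, 0.61, 0.239] pointing down, gripper open.
Joint ranges: [-3.01, 3.01], [-0.46, 2.08], [-1.47, 1.51], [0.13, 2.56], [-1, 4.14], [0.04, 2.09], [-2.66, 2.66]. Speed limits (rad/s): [2.57, 2.57, 3.14, 3.14, 3.14, 3.14, 3.14].

INTERFACE

Orientations are given as a unit quaternion [x, y, z, w].
In Python, from plant import r gives the robot as it stands.
- The arm moves only by the tool move_arm, never from a script. Its argument "targets" is a list that holds one entry, the list of rows, each a list of 7 numbers: the opening, from 0 (shut) to 1 (fully open), then the shift along the tool's x, y, z in mm, then the turn, a rotation vector about the tool's x, y, z in degrees. In form: [[[claw, dx, dy, dz, ax, ay, az], ...]]. A call has 1 to 10 rows; each row is the pose to reach, as a shift and turn from the pose commanded when the call began, along the tool's axes at that moment; what a row does not reach only later rows make up. A row lasts 1/8 s, in which the tool goes at most 62.5 mm and 10.7 degrees, less where a joint would pass 70% of its speed; a pose out of reach is approached as far as the arm can. A call with a gripper value outside its range is refused whole. The fingers move at their own pace and stop on an object; "newtons" is the grip in N (left out, the last holds). Time passes only in rows, so rows that repeat a pose let the fingers close. It gives the time, the measured TCP pose, the force, the opening and the grip force at its end, in the units of the state.
- r.get_state(): the state, without advancing time (a new reading comes with each control period).
- r.snapshot(name): name is "scene" or "top" or "wrist"; returns the picture (480x640x3 uint8, red, green, blue); there is no depth.
- r.camera_info(name): a dict with "fx", "fy", "cx", "cy" (pixels), "k1" (the pictures are not rectified: a ray, as slopes to the right and down, at radius r is drawn at 1 + k1 r^2 times it, then the intrinsics apply), "R" (3x3) and "t" (3): a world point X has camera coordinates R X + t. Camera axes: x right, y down, z forward; pixel columns grow to the right and rows downward; lengths in m; the calibration is good to about 2 mm. A picture is of the moment at which its call begins: read the wrist's pose just before it. camera_info takes no time and is no camera call; for the wrist camera it gives the pose at the moment of the call.
- r.finish_job(): hands the job in; it is judged then, once.
The state is a dict: "clock": time; "q": joint angles; "qd": joint speeds; "joint_torque": joint torques, N m; "tool_pos": TCP position; "eef_rot": TCP orientation; "contact_force": force on the tool from outside, world axes, zero at the start; "moment": the same for the moment, N m; "opening": opening from 0.0 (shut) to 1.0 (fully open); "finger_force": force on a finger pad.
Only numpy, scipy, OpenCV 4.12 (cv2) and the standard library are available. Lean on these libraries where they do the work, as an engineer would, in place of code of your own. Each camera call takes 0.05 s, during which the arm holds its last target. There are 200 camera calls.

## Working session

There is one attempt and no reset: what is moved stays moved. The work goes in short steps, Python scripts to look and compute and a tool call to move; the robot and the scene stay as the last step left them, time stands still between calls to the robot, and variables do not carry over. Pictures are saved under pics/ and viewed, at most 10 in all, crops included, and the job is handed in when it is done.

Besides the shell and the picture viewer there is one more tool, called after ">>>" by a JSON object that holds its "name" and its "arguments". move_arm: Moves the arm, as the interface text tells. Its arguments: {"type":"object","properties":{"targets":{"type":"array","items":{"type":"array","items":{"type":"array","items":{"type":"number"}}}},"newtons":{"type":"number"}},"required":["targets"]}

```bash
mkdir -p pics; ls
python3 - <<'E'
from plant import r
import cv2
for n in("scene","top"):
    cv2.imwrite(f"pics/{n}0.png",r.snapshot(n)[:,:,::-1])
    c=r.camera_info(n);print(n,{k:(v if not hasattr(v,'tolist') else v.tolist()) for k,v in c.items()})
s=r.get_state();print(s)
E
```

```text
pics
scene {'fx': 610.7621901078627, 'fy': 610.7621901078627, 'cx': 322.23482184352446, 'cy': 238.5432590919204, 'k1': 0.057209434417884966, 'R': [[0.3864204576358518, 0.9223019325127098, -0.006194772297610816], [0.6854310882072183, -0.2916589109872299, -0.6671726185634504], [-0.6171413559627704, 0.25356305907025073, -0.7448773871150668]], 't': [-0.1999893083208933, -0.41199075749964226, 1.6868822754387913]}
top {'fx': 512.775148327628, 'fy': 512.775148327628, 'cx': 314.5848157296715, 'cy': 238.82632730954504, 'k1': 0.04537358065435983, 'R': [[-0.02322326600737786, -0.9997163595084743, -0.0052801938481270155], [-0.9985428357166778, 0.02345270717275832, -0.048602219755526074], [0.04871226903816087, 0.004143797460310902, -0.9988042569932117]], 't': [-0.020199277051182695, 0.6128384484355772, 1.2848642388141387]}
{'clock': 0.1, 'q': array([-1.316181  ,  0.68987328, -0.19449675,  1.5662123 ,  0.15730963,
        0.90246885, -0.2151106 ]), 'qd': array([-2.97156147e-04, -2.18031743e-03, -2.83472844e-03, -2.17720349e-03,
        9.60825013e-04,  8.20067964e-05, -3.78624405e-04]), 'joint_torque': array([-3.87533059e-03, -5.28499997e+01, -1.27134852e+00, -1.53836775e+01,
       -5.25009620e-02,  1.98190974e-03,  3.33431399e-05]), 'tool_pos': array([0.13682712, 0.60928402, 0.23801376]), 'eef_rot': array([ 1.10158482e-01,  9.93913724e-01, -7.85907261e-04, -1.95177026e-05]), 'contact_force': array([ 0.09396539, -0.63501717,  0.72749331]), 'moment': array([-0.04427072, -0.02526246, -0.01018434]), 'finger_force': 0.0, 'opening': 0.9974628598151511}
```

View pics/top0.png

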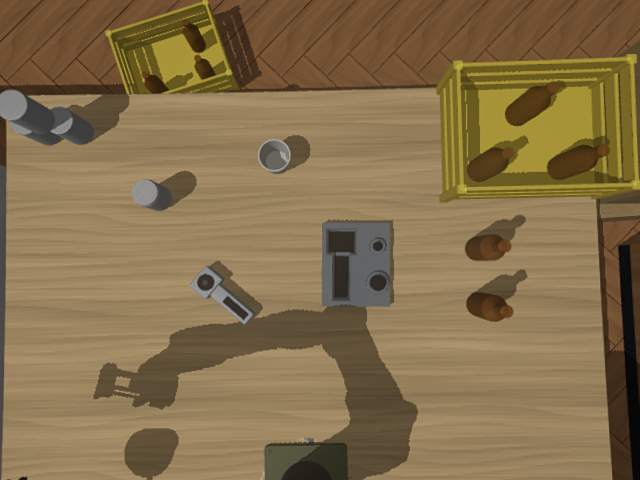

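View pics/scene0.png

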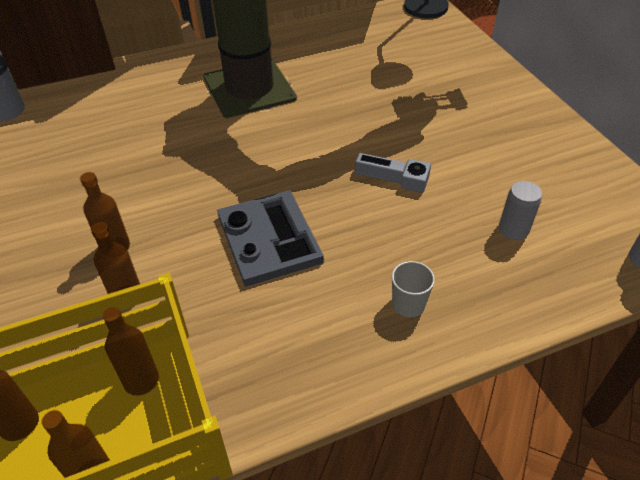

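The top view shows the opener near (222,294), head toward (207,282). The dock is near (357,263), with its pocket head up/away, the large key at (378,282) and the small key at (378,245). Next I'll enlarge both for measuring.

Run:
```python
import cv2,numpy as np
t=cv2.imread("pics/top0.png");
a=t[255:335,180:270];b=t[210:320,310:405]
a=cv2.resize(a,None,fx=5,fy=5,interpolation=cv2.INTER_CUBIC);b=cv2.resize(b,None,fx=5,fy=5,interpolation=cv2.INTER_CUBIC)
h=np.zeros((550,800,3),np.uint8);h[:400,:450]=a;b=b[:,:350*1+125]
h=np.zeros((550,800,3),np.uint8);h[:400,:325]=0
a=cv2.resize(t[258:328,185:260],None,fx=4,fy=4,interpolation=cv2.INTER_CUBIC)
h[:280,:300]=a;h[:,310:785]=b
cv2.imwrite("pics/crop.png",h)
```

```text
(no output)
```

View pics/crop.png

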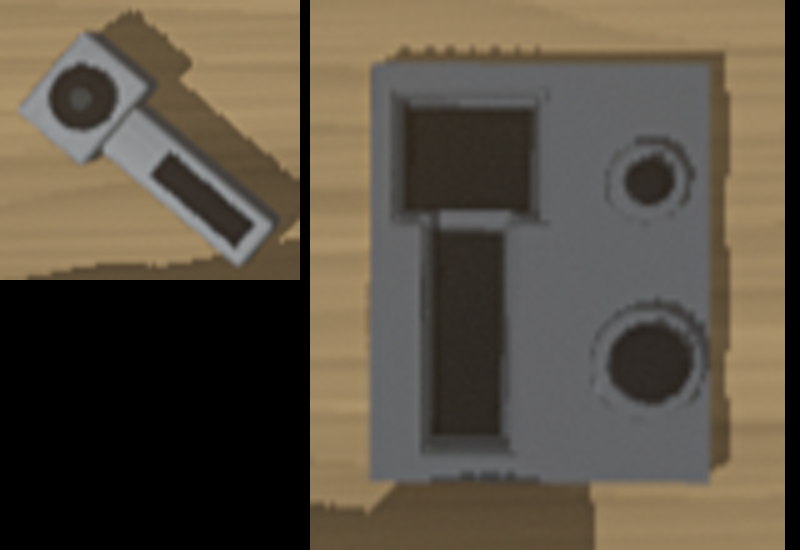

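The left crop shows the opener's top corners: head (87,33), (20,108), (86,163), (152,88), and tail (278,220), (240,266). The right crop shows the dock's top corners at (372,63), (710,63), (710,482), (372,482), the small key at (650,182) and the large key at (650,363).

```bash
cat > h.py <<'E'
import numpy as np
from scipy.optimize import least_squares
def proj(c,X):
    P=np.asarray(X)@np.array(c["R"]).T+np.array(c["t"]);s=P[:,:2]/P[:,2:]
    s=s*(1+c["k1"]*(s**2).sum(1,keepdims=True));return s*[c["fx"],c["fy"]]+[c["cx"],c["cy"]]
def place(p,pts):
    pts=np.asarray(pts,float);c,s=np.cos(p[2]),np.sin(p[2])
    return np.c_[pts[:,:2]@np.array([[c,s],[-s,c]])+p[:2],pts[:,2]]
def fit(views,p0):  # views: [(cam,pts,pix)]
    f=lambda p:np.concatenate([(proj(c,place(p,m))-px).ravel() for c,m,px in views])
    o=least_squares(f,p0,loss="soft_l1");return o.x,f(o.x)
OP=np.array([[85,33,40],[85,-33,40],[30,33,40],[30,-33,40],[-85,-18,40],[-85,18,40]])/1e3
DK=np.array([[105,50,24],[105,-120,24],[-105,-120,24],[-105,50,24]])/1e3
KY=np.array([[45,-88,46],[-45,-88,46]])/1e3
E
python3 - <<'E'
from h import *;from plant import r
c=r.camera_info("top")
a=np.array([[20,108],[87,33],[86,163],[152,88],[278,220],[240,266.]]);a=(a+.5)/4-.5+[185,258]
b=np.array([[372,63],[710,63],[710,482],[372,482],[650,182],[650,363.]])-[310,0];b=(b+.5)/5-.5+[310,210]
p,e=fit([(c,OP,a)],[.5,.2,.6]);print(p,e.round(1))
p,e=fit([(c,np.r_[DK,KY],b)],[.6,-.05,0]);print(p,e.round(1))
for n,u in dict(can=(152,195),cup=(275,157),ba=(477,249),bb=(480,305)).items():
    o=least_squares(lambda q:proj(c,[[*q,.05]])[0]-u,[.6,0]);print(n,o.x.round(3))
E
```

```text
[0.47342244 0.19325585 0.84976963] [-0.9  0.1 -0.2 -1.7 -0.5  0.7  0.5 -1.1  0.5  0.6  0.5  0.4]
[ 0.54720489 -0.10103722 -0.0260814 ] [-0.2 -0.1 -0.2  0.1  0.2  0.2 -0.3 -0.1  0.2 -0.2  0.3  0.1]
can [0.728 0.364]
cup [0.816 0.059]
ba [ 0.576 -0.432]
bb [ 0.44  -0.433]
```

```bash
cat >> h.py <<'E'
from scipy.spatial.transform import Rotation as Ro
def rel(s,pos,yaw,flip=False):
    """shift mm & rotvec deg from state to tool-down pose whose x axis gives object yaw; tool y along object's y (or -y)"""
    a=yaw+(0 if not flip else np.pi)
    x=np.array([-np.cos(a),-np.sin(a),0]);z=np.array([0,0,-1.]);T=Ro.from_matrix(np.c_[x,np.cross(z,x),z])
    A=Ro.from_quat(s["eef_rot"])
    return (A.inv().apply(np.array(pos)-s["tool_pos"])*1e3).round(1),(A.inv()*T).as_rotvec(degrees=True).round(2)
E
python3 - <<'E'
from h import *;from plant import r
s=r.get_state()
for f in(0,1):print(*rel(s,[.473,.193,.2],.85,f))
print(*rel(s,[.547,-.101,.2],-.026,0))
E
```

```text
[-419.2 -332.5   38.6] [-9.000e-02 -4.000e-02 -6.135e+01]
[-419.2 -332.5   38.6] [-5.0000e-02  1.0000e-01  1.1865e+02]
[-555.7 -603.2   39. ] [ -0.09  -0.   -11.16]
```

>>> {"name": "move_arm", "arguments": {"targets": [[[1,-47,-37,4,0,0,-7],[1,-94,-74,8,0,0,-14],[1,-141,-111,12,0,0,-21],[1,-188,-148,16,0,0,-28],[1,-235,-185,20,0,0,-35],[1,-282,-222,24,0,0,-42],[1,-329,-259,30,0,0,-49],[1,-376,-296,34,0,0,-56],[1,-419,-332,39,0,0,-61.3],[1,-419,-332,39,0,0,-61.3]]]}}

```text
clock: 1.35
tool_pos: [0.4755, 0.188, 0.1984]
eef_rot: [-0.407, 0.913, -0.002, -0.001]
contact_force: [-1.3, 1.2, -0.1]
opening: 0.996
finger_force: 0.0
```

Run:
```python
from h import *;from plant import r
import cv2
s=r.get_state();print(s["clock"],s["tool_pos"],s["eef_rot"],s["q"].round(2),abs(s["qd"]).max())
c=r.camera_info("wrist");im=r.snapshot("wrist");cv2.imwrite("pics/w1.png",im[:,:,::-1])
print(proj(c,place([.473,.193,.85],OP)).round(0).tolist(),(-np.array(c["R"]).T@c["t"]).round(3))
import json;json.dump({k:np.array(v).tolist() for k,v in c.items()},open("w1.json","w"))
```

```text
1.35 [0.47553336 0.18803584 0.198418  ] [-0.40712337  0.91337121 -0.00150151 -0.0011607 ] [-0.13  0.65 -0.55  1.93  0.51  0.7   1.42] 0.08802315471843328
[[368.0, 309.0], [295.0, 310.0], [370.0, 252.0], [293.0, 252.0], [307.0, 112.0], [354.0, 112.0]] [0.427 0.134 0.347]
```

View pics/w1.png

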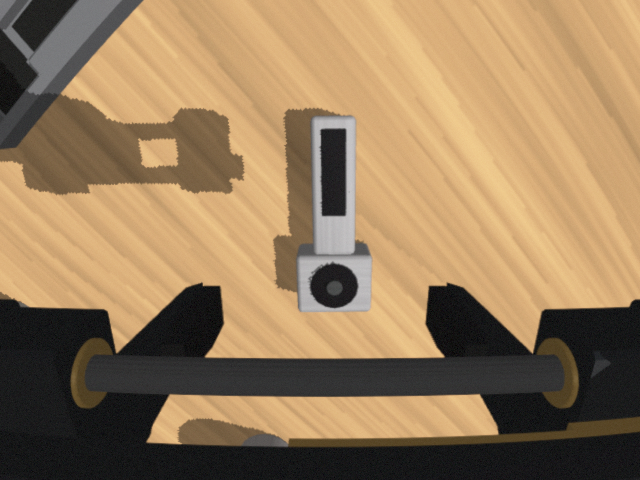

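The opener lies straight in the wrist image. Its top-face corners are head (371,310), (298,310), (370,255), (298,256) and tail (312,117), (355,117).

Run:
```python
from h import *;from plant import r;import json
c=json.load(open("w1.json"))
b=np.array([[371,310],[298,310],[370,255],[298,256],[312,117],[355,117.]])
p,e=fit([(c,OP,b)],[.473,.193,.85]);print(p,e.round(1))
s=r.get_state();print(s["tool_pos"],*rel(s,[p[0],p[1],.1],p[2]))
```

```text
[0.47324524 0.19699566 0.85159828] [-0.   2.5  0.   3.3  2.6  0.1 -2.1 -0.  -1.7 -0.7  1.5 -1.3]
[0.47388847 0.19150978 0.19897716] [-3.8  4.1 99. ] [ 0.01 -0.08 -0.5 ]
```

Run:
```python
from h import *;from plant import r;import json,cv2
s=r.get_state();c=r.camera_info("wrist");im=r.snapshot("wrist");print(abs(s["qd"]).max())
json.dump({k:np.array(v).tolist() for k,v in c.items()},open("w2.json","w"))
cv2.imwrite("pics/w2.png",cv2.resize(im[95:325,240:430,::-1],None,fx=2.5,fy=2.5,interpolation=cv2.INTER_CUBIC))
```

```text
0.0664236526371852
```

View pics/w2.png

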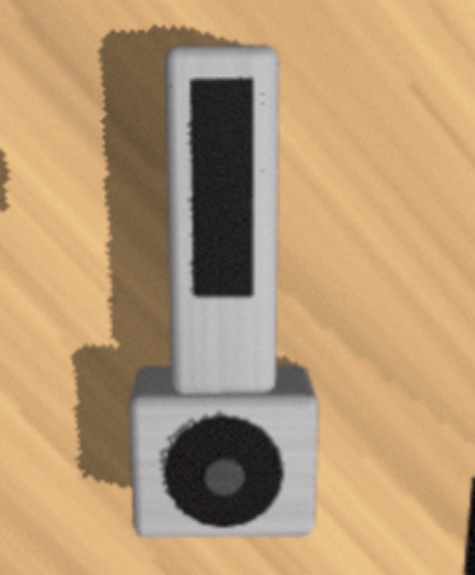

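The crop shows the head outline spanning x 132–317, with its front at row 536 and rear at row 395. The tail is at row 46 with x from 167 to 279, and the edges are slightly rounded.

Run:
```python
from h import *;from plant import r;import json
c=json.load(open("w2.json"))
b=np.array([[317,536],[132,536],[317,395],[132,395],[167,46],[279,46.]]);b=(b+.5)/2.5-.5+[240,95]
m=OP.copy();m[:,2]=.038
p,e=fit([(c,m,b)],[.473,.193,.85]);print(p,e.round(1))
s=r.get_state();print(s["tool_pos"],*rel(s,[p[0],p[1],.022],p[2]),s["contact_force"])
```

```text
[0.47311987 0.1966829  0.84918595] [-0.8  0.1  0.6  0.5  1.  -0.7 -1.3 -0.3 -0.4  0.3  0.7  0.1]
[0.47289864 0.19373948 0.19938669] [ -2.4   1.6 177.4] [ 0.05 -0.02 -0.13] [-0.04438025  1.34223782  0.3292318 ]
```

>>> {"name": "move_arm", "arguments": {"targets": [[[1,-2.5,2,45,0,0,0],[1,-2.5,2,90,0,0,0],[1,-2.5,2,130,0,0,0],[1,-2.5,2,155,0,0,0],[1,-2.5,2,170,0,0,0],[1,-2.5,2,177,0,0,0],[1,-2.5,2,177,0,0,0],[1,-2.5,2,177,0,0,0]]], "newtons": 25}}

```text
clock: 2.45
tool_pos: [0.4733, 0.198, 0.0234]
eef_rot: [-0.412, 0.911, 0.0, 0.001]
contact_force: [0.2, -0.1, 0.9]
opening: 0.999
finger_force: 0.0
```

>>> {"name": "move_arm", "arguments": {"targets": [[[0,0,0,0,0,0,0],[0,0,0,0,0,0,0],[0,0,0,0,0,0,0],[0,0,0,0,0,0,0],[0,0,0,0,0,0,0],[0,0,0,0,0,0,0],[0,0,0,0,0,0,0],[0,0,0,0,0,0,0]]]}}

```text
clock: 3.45
tool_pos: [0.4732, 0.1973, 0.0227]
eef_rot: [-0.412, 0.911, -0.0, 0.0]
contact_force: [1.3, -0.7, -0.4]
opening: 0.404
finger_force: 25.0
```

Run:
```python
from h import *;from plant import r
s=r.get_state();print(*rel(s,[.547,-.101,.2],-.026))
```

```text
[ 175.1 -252.5 -177.3] [-1.000e-02  0.000e+00  5.013e+01]
```

>>> {"name": "move_arm", "arguments": {"targets": [[[0,0,0,-20,0,0,0],[0,0,0,-60,0,0,0],[0,0,0,-110,0,0,0],[0,0,0,-150,0,0,0],[0,0,0,-150,0,0,0]]]}}

```text
clock: 4.08
tool_pos: [0.4743, 0.1981, 0.1747]
eef_rot: [-0.412, 0.911, 0.0, 0.002]
contact_force: [0.0, 0.7, -4.4]
opening: 0.407
finger_force: 25.0
```

>>> {"name": "move_arm", "arguments": {"targets": [[[0,15,-20,-3,0,0,4],[0,43,-62,-8,0,0,12],[0,72,-104,-14,0,0,21],[0,101,-146,-20,0,0,29],[0,130,-188,-25,0,0,37],[0,155,-224,-27,0,0,45],[0,170,-245,-27,0,0,49],[0,175,-252,-27,0,0,50.1],[0,175,-252,-27,0,0,50.1],[0,175,-252,-27,0,0,50.1]]]}}

```text
clock: 5.32
tool_pos: [0.5464, -0.098, 0.1995]
eef_rot: [0.011, 1.0, 0.001, -0.0]
contact_force: [-0.3, 0.1, -3.4]
opening: 0.402
finger_force: 25.0
```

>>> {"name": "move_arm", "arguments": {"targets": [[[0,0,0,0,0,0,0],[0,0,0,0,0,0,0],[0,0,0,0,0,0,0],[0,0,0,0,0,0,0],[0,0,0,0,0,0,0],[0,0,0,0,0,0,0]]]}}

```text
clock: 6.08
tool_pos: [0.5467, -0.1006, 0.1997]
eef_rot: [0.013, 1.0, 0.0, 0.0]
contact_force: [0.2, -0.1, -4.0]
opening: 0.407
finger_force: 25.0
```

Run:
```python
from h import *;from plant import r;import json,cv2
s=r.get_state();c=r.camera_info("wrist");im=r.snapshot("wrist");print(s["tool_pos"],s["eef_rot"],abs(s["qd"]).max())
json.dump({k:np.array(v).tolist() for k,v in c.items()},open("w3.json","w"))
cv2.imwrite("pics/w3.png",cv2.resize(im[:,:,::-1],(800,600),interpolation=cv2.INTER_CUBIC))
print((proj(c,place([.547,-.101,-.026],np.r_[DK,KY]))*1.25).round(0).tolist())
```

```text
[ 0.54670163 -0.10055485  0.19970206] [1.26835868e-02 9.99919559e-01 2.74271964e-05 2.59013426e-05] 0.0017374424472987652
[[469.0, 397.0], [249.0, 396.0], [220.0, 108.0], [481.0, 106.0], [276.0, 335.0], [265.0, 203.0]]
```

View pics/w3.png

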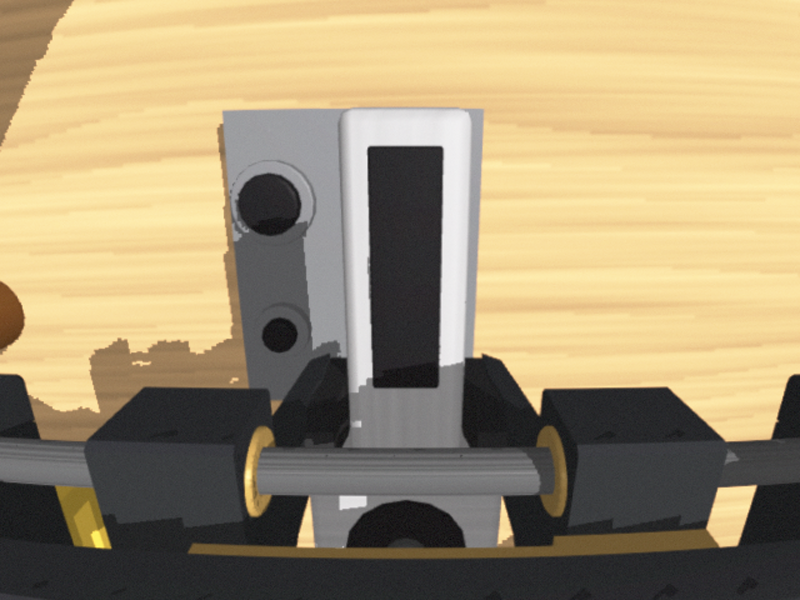

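The wrist view shows the dock's near corners at (222,109) and (484,109), the large key at (269,204) and the small key at (279,335). The held opener's tail spans x 340–471 at row 108, square in the grip.

Run:
```python
from h import *;from plant import r;import json
c=json.load(open("w3.json"));s=r.get_state()
u=lambda b:(np.array(b)+.5)/1.25-.5
p,e=fit([(c,np.r_[DK[2:],KY],u([[222,109],[484,109],[279,335],[269,204.]]))],[.547,-.1,-.026]);print("dock",p,e.round(1))
zb=s["tool_pos"][2]-.0227
# tail outline: corners + width points along sides near row 300 (x 347..465)
a=np.array([[-85,-18,38],[-85,18,38]])/1e3+[0,0,zb]
for yaw in(-.0254,):
    o=least_squares(lambda q:(proj(c,place([q[0],q[1],yaw],a))-u([[340,108],[471,108]])).ravel(),[.547,-.1]);print("opener",o.x,o.fun.round(1))
```

```text
dock [ 0.54818239 -0.09915644 -0.02864988] [ 1.3 -0.   0.2 -0.8 -0.5  1.  -0.6  0.1]
opener [ 0.54580428 -0.09988813] [-1.9  0.   1.9  0.1]
```

>>> {"name": "move_arm", "arguments": {"targets": [[[0,-1.8,1,30,0,0,0.1],[0,-1.8,1,70,0,0,0.1],[0,-1.8,1,110,0,0,0.1],[0,-1.8,1,135,0,0,0.1],[0,-1.8,1,145,0,0,0.1],[0,-1.8,1,147,0,0,0.1],[0,-1.8,1,147,0,0,0.1],[0,-1.8,1,147,0,0,0.1],[0,-1.8,1,147,0,0,0.1]]]}}

```text
clock: 7.25
tool_pos: [0.549, -0.0997, 0.0534]
eef_rot: [0.014, 1.0, -0.0, 0.001]
contact_force: [-0.3, -0.0, -3.4]
opening: 0.41
finger_force: 25.0
```

Run:
```python
from h import *;from plant import r;import json,cv2
s=r.get_state();c=r.camera_info("wrist");im=r.snapshot("wrist");print(s["tool_pos"],s["contact_force"],s["moment"],*rel(s,[.5485,-.0997,.0307],-.0275))
json.dump({k:np.array(v).tolist() for k,v in c.items()},open("w4.json","w"))
cv2.imwrite("pics/w4.png",cv2.resize(im[:,:,::-1],(800,600),interpolation=cv2.INTER_CUBIC))
```

```text
[ 0.54895726 -0.09966545  0.05336619] [-0.30623634 -0.02029403 -3.430243  ] [ 0.0159695   0.03304573 -0.00172577] [ 0.5 -0.  22.7] [-0.    0.07  0.02]
```

View pics/w4.png

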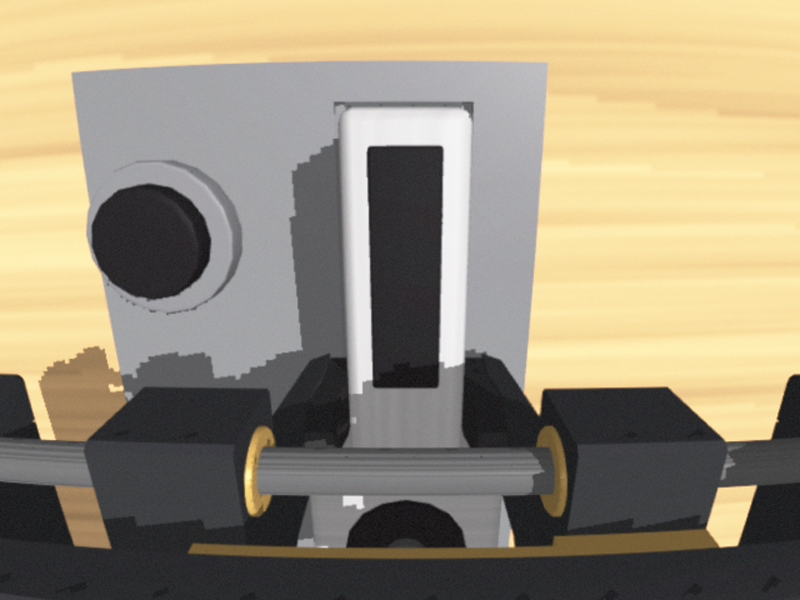

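The opener hovers over the pocket. The outer mouth corners at the tail are (334,102) and (475,102), with the dock corners at (73,72) and (547,63). The opener's tail is at x 340–471, row 108, and the large key face is centred near (151,241).

Run:
```python
from h import *;from plant import r;import json
c=json.load(open("w4.json"));s=r.get_state()
u=lambda b:(np.array(b)+.5)/1.25-.5
m=np.array([[-91.5,-24.5,24],[-91.5,24.5,24]])/1e3
p,e=fit([(c,np.r_[DK[2:],KY[1:],m],u([[73,72],[547,63],[151,241],[334,102],[475,102.]]))],[.547,-.1,-.026]);print("dock",p,e.round(1))
p,e=fit([(c,np.r_[DK[2:]],u([[73,72],[547,63.]]))],[.547,-.1,-.026]);print("dock",p,e.round(1))
zb=s["tool_pos"][2]-.0227
a=np.array([[-85,-18,38],[-85,18,38]])/1e3+[0,0,zb]
o=least_squares(lambda q:(proj(c,place([q[0],q[1],-.0275],a))-u([[340,108],[471,108]])).ravel(),[.547,-.1]);print("opener",o.x,o.fun.round(1))
```

```text
dock [ 0.54837563 -0.09939225 -0.02750803] [ 1.4 -0.3  0.3 -0.2 -3.9  2.2  0.8 -0.3 -1.  -0.2]
dock [ 0.54843318 -0.09978434 -0.02757889] [ 0.6 -0.1 -0.5 -0. ]
opener [ 0.54803013 -0.09901409] [-1.9  0.   1.9  0.1]
```

Everything agrees to within 0.5 mm. I'll lower slowly.

>>> {"name": "move_arm", "arguments": {"targets": [[[0,0,-0.3,4,0,0,0],[0,0,-0.3,8,0,0,0],[0,0,-0.3,11,0,0,0],[0,0,-0.3,14,0,0,0],[0,0,-0.3,17,0,0,0],[0,0,-0.3,19,0,0,0],[0,0,-0.3,20.5,0,0,0],[0,0,-0.3,21.5,0,0,0],[0,0,-0.3,21.5,0,0,0]]]}}

```text
clock: 8.43
tool_pos: [0.5485, -0.0999, 0.0312]
eef_rot: [0.014, 1.0, 0.0, -0.0]
contact_force: [0.0, -0.1, -3.7]
opening: 0.408
finger_force: 25.0
```

>>> {"name": "move_arm", "arguments": {"targets": [[[0,0,0,0.7,0,0,0],[0,0,0,1.2,0,0,0],[0,0,0,1.2,0,0,0],[0,0,0,1.2,0,0,0]]]}}

```text
clock: 8.93
tool_pos: [0.5486, -0.0999, 0.0307]
eef_rot: [0.014, 1.0, -0.0, 0.0]
contact_force: [-3.1, 0.3, 5.5]
opening: 0.407
finger_force: 25.0
```

>>> {"name": "move_arm", "arguments": {"targets": [[[0.45,0,0,0.5,0,0,0],[0.5,0,0,0,0,0,0],[0.6,0,0,0,0,0,0],[0.6,0,0,0,0,0,0],[0.6,0,0,-10,0,0,0],[0.6,0,0,-35,0,0,0],[0.6,0,0,-75,0,0,0],[0.6,0,0,-110,0,0,0],[0.6,0,0,-120,0,0,0],[0.6,0,0,-120,0,0,0]]]}}

```text
clock: 10.18
tool_pos: [0.5486, -0.1, 0.1503]
eef_rot: [0.014, 1.0, -0.0, 0.0]
contact_force: [0.6, 0.1, -0.9]
opening: 0.599
finger_force: 0.0
```

Run:
```python
from h import *;from plant import r;import cv2
s=r.get_state();c=r.camera_info("wrist");im=r.snapshot("wrist")
cv2.imwrite("pics/w5.png",cv2.resize(im[:,:,::-1],(800,600)))
q=OP.copy();q[:,2]=.046
print((proj(c,place([.5484,-.0996,-.0275],q))*1.25).round().tolist())
# tool down pose with TCP above keys: shifts
for n,k in(("large",KY[1:]),("small",KY[:1])):
    w=place([.5484,-.0996,-.0275],k)[0];print(n,w,*rel(s,[w[0],w[1],.060],-.0275))
print(s["tool_pos"],s["contact_force"],s["opening"])
```

```text
[[459.0, 425.0], [351.0, 425.0], [462.0, 342.0], [347.0, 341.0], [369.0, 131.0], [440.0, 131.0]]
large [ 0.50099732 -0.18632938  0.046     ] [ 45.3 -87.6  90.3] [-0.01  0.05  0.01]
small [ 0.59096329 -0.18880407  0.046     ] [-44.7 -87.6  90.4] [-0.01  0.05  0.01]
[ 0.54859842 -0.10001591  0.15030923] [ 0.61791195  0.14409232 -0.91974555] 0.5988347968118832
```

View pics/w5.png

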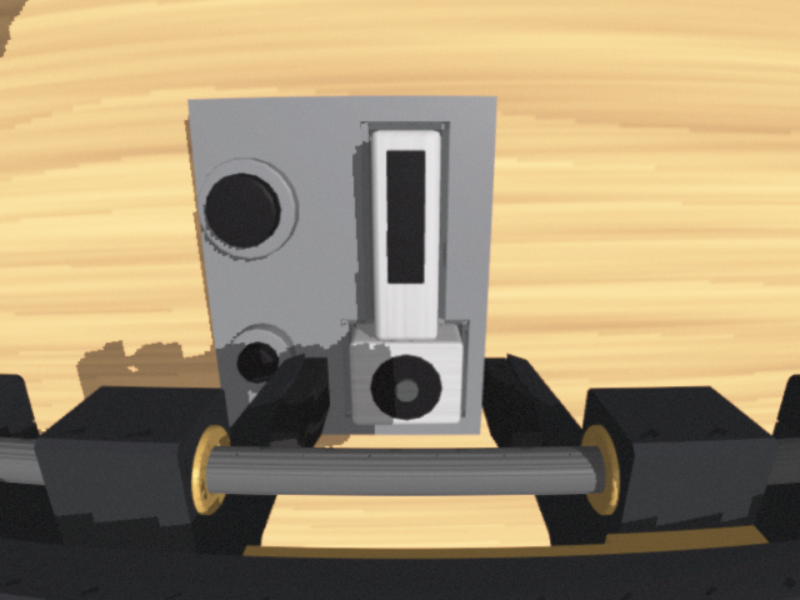

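The opener is seated, with its tail and head edges matching the predicted seated outline within 1–2 px. Next, the large key.

>>> {"name": "move_arm", "arguments": {"targets": [[[0,20,-40,0,0,0,0],[0,40,-78,20,0,0,0],[0,45,-87.5,50,0,0,0],[0,45,-87.5,80,0,0,0],[0,45,-87.5,92,0,0,0],[0,45,-87.5,92,0,0,0],[0,45,-87.5,92,0,0,0],[0,45,-87.5,92,0,0,0]]], "newtons": 15}}

```text
clock: 11.22
tool_pos: [0.5018, -0.1861, 0.0589]
eef_rot: [0.013, 1.0, -0.0, 0.001]
contact_force: [-0.6, -0.3, 0.1]
opening: 0.006
finger_force: 0.0
```

>>> {"name": "move_arm", "arguments": {"targets": [[[0,0,0,5,0,0,0],[0,0,0,10,0,0,0],[0,0,0,14,0,0,0],[0,0,0,17,0,0,0],[0,0,0,19,0,0,0],[0,0,0,19,0,0,0],[0,0,0,19,0,0,0]]]}}

```text
clock: 12.1
tool_pos: [0.5012, -0.1861, 0.0403]
eef_rot: [0.013, 1.0, -0.0, 0.0]
contact_force: [-2.8, 0.2, 16.2]
opening: 0.004
finger_force: 7.9
```

The 16 N reading shows the key is bottomed. I'll raise, then go over to the small key.

>>> {"name": "move_arm", "arguments": {"targets": [[[0,0,0,-8,0,0,0],[0,0,0,-20,0,0,0],[0,0,0,-35,0,0,0],[0,-30,0,-35,0,0,0],[0,-65,0,-35,0,0,0],[0,-90,0,-33,0,0,0],[0,-90,0,-22,0,0,0],[0,-90,0,-19,0,0,0],[0,-90,0,-19,0,0,0],[0,-90,0,-19,0,0,0]]]}}

```text
clock: 13.35
tool_pos: [0.5904, -0.1886, 0.0581]
eef_rot: [0.014, 1.0, -0.0, -0.0]
contact_force: [-0.9, -0.2, -0.2]
opening: 0.005
finger_force: 0.0
```

Run:
```python
from h import *;from plant import r
s=r.get_state();print(s["tool_pos"],s["contact_force"],*rel(s,[.591,-.1888,.046],-.0275))
```

```text
[ 0.59042447 -0.18864585  0.05813022] [-0.86570785 -0.22674827 -0.19106233] [-0.6 -0.1 12.1] [-0.   -0.04  0.02]
```

>>> {"name": "move_arm", "arguments": {"targets": [[[0,0,0,5,0,0,0],[0,0,0,10,0,0,0],[0,0,0,14,0,0,0],[0,0,0,17,0,0,0],[0,0,0,19,0,0,0],[0,0,0,19,0,0,0],[0,0,0,19,0,0,0]]]}}

```text
clock: 14.22
tool_pos: [0.591, -0.1885, 0.0404]
eef_rot: [0.014, 1.0, -0.0, 0.0]
contact_force: [-3.9, 0.1, 12.3]
opening: 0.003
finger_force: 6.5
```

>>> {"name": "move_arm", "arguments": {"targets": [[[0,0,0,-8,0,0,0],[0,0,0,-25,0,0,0],[0,0,0,-60,0,0,0],[0,30,40,-110,0,0,0],[0,45,88,-140,0,0,0],[0,45,88,-140,0,0,0],[0,45,88,-140,0,0,0],[0,45,88,-140,0,0,0]]]}}

```text
clock: 15.22
tool_pos: [0.5483, -0.1011, 0.1782]
eef_rot: [0.015, 1.0, -0.0, -0.001]
contact_force: [0.2, 0.0, -0.6]
opening: 0.007
finger_force: 0.0
```

Run:
```python
from h import *;from plant import r;import cv2
s=r.get_state();c=r.camera_info("wrist");im=r.snapshot("wrist")
cv2.imwrite("pics/w6.png",im[:,:,::-1])
q=OP.copy();q[:,2]=.046
print(s["tool_pos"],proj(c,place([.5484,-.0996,-.0275],np.r_[q,KY])).round().tolist())
```

```text
[ 0.54830514 -0.10108806  0.17819323] [[365.0, 322.0], [286.0, 322.0], [367.0, 260.0], [284.0, 260.0], [300.0, 108.0], [351.0, 108.0], [216.0, 278.0], [206.0, 165.0]]
```

View pics/w6.png

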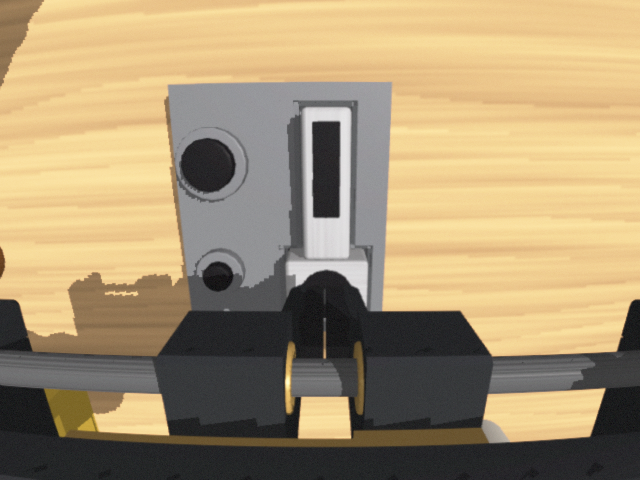

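The opener is still seated, with its tail at x 301–351, row 108, as predicted. Both keys are up, the large at (208,165) and the small at (217,276), and the robot is clear.

```bash
python3 -c "
from plant import r
print(r.finish_job())"
```

```text
the job is handed in; nothing more can be done
None
```

The job is handed in: the opener is seated and released in its dock pocket, the large key and then the small key were pressed fully in and came back up, and the arm stayed clear of the bottles, can and cup, finishing at about 15 s of the 48 s limit.

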